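# Hold a freshly varnished box lid open on a palette knife

### The arm

A 6-joint arm with a two-finger parallel gripper is mounted at the origin on the work surface. World frame = base frame: x ahead of the robot, y to its left, z up, the work surface at z = 0. Lengths are in m, angles in rad, forces in N, time in s.
With the tool pointing down it reaches from about 0.35 to 0.775 m from the base axis. Payload 5.5 kg.
Tool frame: the origin (TCP) lies midway between the tips of the shut fingers; the grasp point (between the pads) lies 19 mm behind it; z points along the fingers, y is the line along which they close (so a half turn about z gives the same grasp; the last joint's range is limited). The gripper opens to 85 mm and grips with 20 to 120 N. Pads are 22 mm wide; open, the fingers measure 114 mm over their backs; the gripper's body (76 mm by 85 mm) begins 54 mm behind the grasp point. The pads swing forward as they close: fully open they stand 13 mm farther back than shut.
Start: joints at [1.181, 0.313, 0.046, 1.304, 0, 1.431], TCP at [0.142, 0.557, 0.231] pointing down, gripper open.
Joint ranges: [-2.76, 2.76], [-0.86, 1.69], [-1.03, 1.26], [-2.2, 2.34], [-1.47, 1.5], [-3.14, 3.14]. Speed limits (rad/s): [2.57, 2.57, 3.14, 3.14, 3.14, 3.14].

### API

Orientations are given as a unit quaternion [w, x, y, z].
In Python, from workcell import get_state, read_camera, camera_info, hand_in, recognise gives the robot as it stands.
- The arm moves only by the tool arm_command, never from a script. Its argument "moves" is one flat list of numbers, 7 for each row, row after row: the opening, from -1 (shut) to 1 (fully open), then the shift along the tool's x, y, z in mm, then the turn, a rotation vector about the tool's x, y, z in rad. A call has 1 to 8 rows; each row shifts and turns the commanded pose from where the row before left it, along the tool's axes as they then stand; what a row does not reach is not made up. A row lasts 1/8 s, in which the tool goes at most 62.5 mm and 10.7 degrees, less where a joint would pass 70% of its speed; a pose out of reach is approached as far as the arm can. A call with a gripper value outside its range is refused whole. The fingers move at their own pace and stop on an object; "newtons" is the grip in N (left out, the last holds). Time passes only in rows, so rows that do not move let the fingers close. It gives the time, the measured TCP pose, the force, the opening and the grip force at its end, in the units of the state.
- get_state(): the state, without advancing time (a new reading comes with each control period).
- read_camera(name): name is "scene" or "top" or "wrist"; returns (picture, depth): 420x560x3 uint8, blue, green, red; 420x560 float32, m along the optical axis (not along the pixel's ray), 0 where there is no reading.
- camera_info(name): a dict with "fovy" (degrees; the focal length in pixels is half the picture's height over the tangent of half this angle, whatever the lens; pixels are square), "cx", "cy" (the principal point, pixels), "k1" (the pictures are not rectified: a ray, as slopes to the right and down, at radius r is drawn at 1 + k1 r^2 times it, then the intrinsics apply), "eye" and "orientation" of the camera in the world; the wrist camera has in their place "tool_from_camera" (4x4, takes a point from camera to tool coordinates, whose origin is the TCP and whose axes are the flange's). Camera axes: x right, y down, z forward; pixel columns grow to the right and rows downward; lengths in m; the calibration is good to about 2 mm. A picture is of the moment at which its call begins: read the wrist's pose just before it. camera_info takes no time and is no camera call.
- hand_in(): hands the job in; it is judged then, once.
Trained networks look in the newest picture that a camera, given by its name, has taken for a name from the list of things; names that differ only in an ending like _2 or _b are one class to them, and where a whole thing is asked for, a point or a joint stands for the part that bears it (a point fixed in the world has none). Each returns a list of dicts, best first, with "confidence" (0 to 1); they miss things now and then, are a little off and sometimes report something else, mostly with a low value. They report only what shows in the picture. A call takes as long as a camera call. They do not tell look-alikes from the thing itself.
- recognise(camera, label): "point" ([column, row] in pixels, amid what is visible of it).
The state is a dict: "clock": time; "joint_pos": joint angles; "qvel": joint speeds; "tau": joint torques, N m; "tcp_pos": TCP position; "orientation": TCP orientation; "wrist_force": force on the tool from outside, world axes, zero at the start; "ft_torque": the same for the moment, N m; "finger_gap": finger opening in m; "grip_force": force on a finger pad.
Only numpy, scipy, OpenCV 4.12 (cv2) and the standard library are available. Lean on these libraries where they do the work, as an engineer would, in place of code of your own. Each camera call takes 0.05 s, during which the arm holds its last target. There are 200 camera calls.

### The job

The varnish on the lid of the small wooden bead box is still tacky, so the lid must not be touched with the gripper. Pick up the palette knife by its handle, slip its blade through the notch in the box front, under the closed lid, and gently raise the lid on the blade to 40 degrees, give or take 5; disturb nothing else on the table. Finish like that, still gripping the knife with the lid resting on its blade, so that I can wedge the drying stick in: the lid falls shut if it is not held.

Things in the scene. Friction and masses are not known exactly. Their poses are not given: they have to be found in the camera images.
- box: Wooden bead box, fixed where it stands: 140 mm deep (x), 200 wide (y), 80 high plus the 10 mm lid; walls 9 mm. Origin: centre of its underside, on the table; x points from front wall to hinged rear wall, z up; front face at x = -70 mm. A notch 70 mm wide, 12 high is cut through the top middle of the front wall (z = 68 to 80), the lid closing it above. Beads inside stay below z = 48 mm.
- notch (a point): Centre of the notch's opening in the plane of the box's front face: 74 mm above the table, 6 mm above the notch's sill (marked by a thin brass strip on the front face) and 6 mm below the lid's underside. Axes as the box's. The rear of the box shows two brass hinge knuckles.
- lid_hinge (a point): The varnished lid: dark wood with diamond inlay, 142 by 202 by 10 mm, about 0.2 kg, flush, no handle, no stay. This point: middle of the hinge line, level with its underside (box frame x = 70, y = 0, z = 80 mm). Shut, its axes are the box's: the panel runs 142 mm from this point along its -x and 0 to 10 mm above it; it turns about its y axis.
- lid_edge (a point): Middle of the lower front edge of the lid, 142 mm from the hinge line. Axes as lid_hinge's: they turn with the lid.
- lid (a joint): Opening angle of the lid in rad: 0 shut, growing as the front edge rises (0.70 = 40 degrees). The hinge is free with very little friction: the lid falls shut by its weight, and pushes on the blade with about 1 N.
- knife: Loose palette knife lying on the table, 225 mm long, 70 g: wooden handle with red end 115 mm long, 20 wide, 18 high; brass ferrule and round neck, 30 mm together; stiff steel blade 80 mm long, 20 wide (14 at the very tip), 2 thick, its faces level. Origin: centre of the handle's underside; x points along the knife to the blade tip, z up as it lies.
- knife_grip (a point): Grip point near the knife's balance point, in the middle of the handle's section: 25 mm ahead of the origin, 9 mm above the handle's underside. Axes as the knife's.
- knife_tip (a point): End of the blade, mid thickness: 167.5 mm ahead of the origin, 9 mm above the handle's underside (142.5 mm straight ahead of knife_grip).
- brush: Flat varnish brush with red handle, lying, 180 mm long, 40 mm wide, 12 mm high. Origin: underside, middle of the handle. Bystander, leave alone.
- stick: Square drying stick of pale wood, 130 by 14 by 14 mm, lying. Origin: centre of the underside. Bystander, leave alone.
- tin: Green and steel varnish tin, closed, 68 mm across, 77 mm high. Origin: centre of the underside. Bystander, leave alone.
- jar: Glass jar of red beads with cork, 54 mm across, 72 mm high. Origin: centre of the underside. Bystander, leave alone.
Things that resemble listed ones, but are neither listed nor needed, are in the scene too. What is shaped like the knife but pink or turquoise is not meant.

How it is judged:
By the outcome, as a careful person would: the job done as asked, in the order asked, and still so for the second after the job is handed in, while the arm keeps its last pose, push and grip.
It also fails if it takes over 48 s, if anything falls off the work surface, if the arm or the gripper's body presses on something with over 40 N, if the wrist force passes 120 N, or if a joint passes its speed limit or range.

## Working session

There is one attempt and no reset: what is moved stays moved. The work goes in short steps, Python scripts to look and compute and a tool call to move; the robot and the scene stay as the last step left them, time stands still between calls to the robot, and variables do not carry over. Pictures are saved under pics/ and viewed, at most 10 in all, crops included, and the job is handed in when it is done.

Besides the shell and the picture viewer there is one more tool, called after "Emit:" in YAML: its name, and indented under it one key for each argument. arm_command: Moves the arm, as the interface text tells. Its arguments: {"type":"object","properties":{"moves":{"type":"array"},"newtons":{"type":"number"}},"required":["moves"]}

```bash
mkdir -p pics; ls; cat > h.py <<'E'
import numpy as np, cv2, json
from workcell import *
from scipy.spatial.transform import Rotation as R
def quat(q): return R.from_quat([q[1],q[2],q[3],q[0]])
def cam(name):
    i=camera_info(name)
    if name=="wrist":
        s=get_state(); T=np.eye(4); T[:3,:3]=quat(s["orientation"]).as_matrix(); T[:3,3]=s["tcp_pos"]
        return i, T@np.array(i["tool_from_camera"])
    T=np.eye(4); o=np.array(i["orientation"],float)
    T[:3,:3]=quat(o).as_matrix() if o.size==4 else o.reshape(3,3); T[:3,3]=i["eye"]; return i,T
def shot(name,fn=None):
    i,T=cam(name); p,d=read_camera(name)
    if fn: cv2.imwrite("pics/"+fn,p)
    np.savez("pics/"+name+".npz",p=p,d=d,T=T,i=json.dumps({k:i[k] for k in("fovy","cx","cy","k1")})); return p,d
def rays(name,uv,k):
    f=210/np.tan(np.radians(k["fovy"])/2)
    K=np.array([[f,0,k["cx"]],[0,f,k["cy"]],[0,0,1]])
    uv=np.asarray(uv,float).reshape(-1,1,2)
    return cv2.undistortPoints(uv,K,np.array([k["k1"],0,0,0,0.])).reshape(-1,2)
def load(name):
    z=np.load("pics/"+name+".npz"); return z["p"],z["d"],z["T"],json.loads(str(z["i"]))
def cloud(name):
    p,d,T,k=load(name); v,u=np.mgrid[:420,:560]
    s=rays(name,np.stack([u,v],-1),k).reshape(420,560,2)
    P=np.dstack([s*d[...,None],d]); W=P@T[:3,:3].T+T[:3,3]; W[d==0]=np.nan; return p,W
def onplane(name,uv,z):
    p,d,T,k=load(name); s=rays(name,uv,k); r=np.c_[s,np.ones(len(s))]@T[:3,:3].T
    return T[:3,3]+r*((z-T[2,3])/r[:,2])[:,None]
E
python3 - <<'E'
from h import *
print(get_state())
for n in("top","scene"):
    print(n,camera_info(n)); shot(n,n+"1.png")
    for l in("box","knife","lid_edge","notch","brush","stick","tin","jar","knife_grip"):
        try: 
            r=recognise(n,l); print(l,[(np.round(x["point"]),round(x["confidence"],2)) for x in r])
        except Exception as e: print(l,e)
E
```

```text
pics
{'clock': 0.0, 'joint_pos': array([ 1.18141947e+00,  3.13997610e-01,  4.49580910e-02,  1.30360535e+00,
       -8.19718762e-06,  1.43116551e+00]), 'qvel': array([-0.00104715, -0.00161172, -0.00019701,  0.00045746,  0.0003556 ,
       -0.00054518]), 'tau': array([-1.00772239e-03, -4.80624640e+01,  2.98535228e+01,  1.93637505e-02,
       -1.97053550e-04,  3.40580743e-05]), 'tcp_pos': array([0.14194384, 0.55666388, 0.23040193]), 'orientation': array([-2.37676203e-04,  1.24548685e-01,  9.92213067e-01, -8.93197507e-04]), 'wrist_force': array([ 1.09793799, -0.09649886, -0.0088277 ]), 'ft_torque': array([ 0.01540441,  0.00437701, -0.01380151]), 'grip_force': 0.0, 'finger_gap': 0.08555422108733012}
top {'fovy': 52.96440451656491, 'cx': 282.08028204704925, 'cy': 207.96660366549114, 'k1': -0.13335540896201506, 'eye': array([ 0.42434718, -0.00872408,  1.10399348]), 'orientation': array([-0.03143558,  0.71525171, -0.69742245,  0.03207363])}
box [(array([317., 199.]), 0.64)]
knife [(array([138., 284.]), 0.95), (array([134., 141.]), 0.9), (array([169., 208.]), 0.85)]
lid_edge [(array([315., 19
[... 477 characters left out ...]
778135237, 'eye': array([ 1.22462237, -0.17148884,  1.10096857]), 'orientation': array([-0.23726795,  0.73337245,  0.60698141, -0.19350023])}
box [(array([257., 236.]), 0.72), (array([124., 247.]), 0.38)]
knife [(array([379., 158.]), 0.71), (array([438., 261.]), 0.68), (array([376., 219.]), 0.65)]
lid_edge [(array([255., 230.]), 0.91), (array([259., 236.]), 0.22)]
notch [(array([255., 235.]), 0.93), (array([162., 209.]), 0.41)]
brush [(array([348., 279.]), 0.56)]
stick []
tin [(array([381., 216.]), 0.65), (array([169., 301.]), 0.6), (array([351., 277.]), 0.45)]
jar [(array([124., 250.]), 0.88)]
knife_grip [(array([383., 155.]), 0.97), (array([381., 215.]), 0.96), (array([437., 260.]), 0.68)]
```

```bash
python3 - <<'E'
from h import *
p=cv2.imread("pics/top1.png"); cv2.imwrite("pics/top1b.png",cv2.resize(p[80:340,60:500],(792,468)))
E
```

```text
(no output)
```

View pics/top1.png

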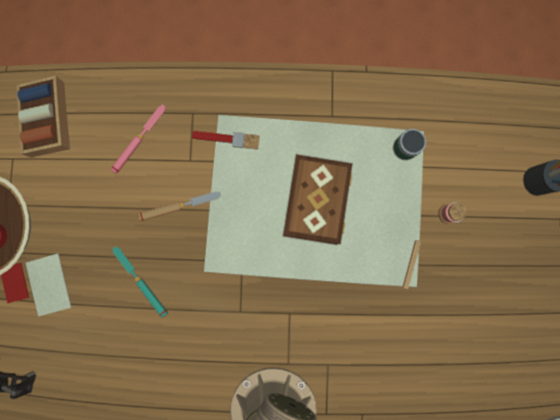

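View pics/scene1.png

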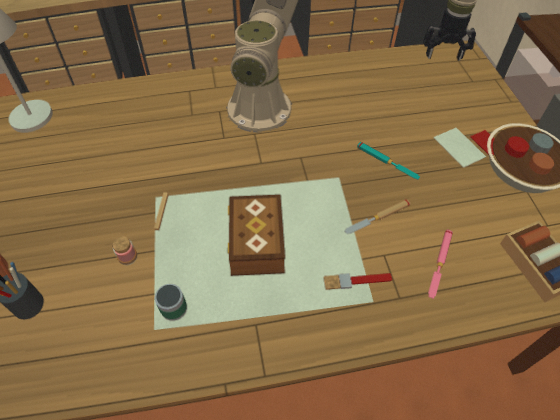

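The wooden knife with the red end is at about (180,207) in the top view, tip at (220,196). The box is at (317,199), with the pink and turquoise look-alikes at (138,138) and (139,281). Next I measure the knife and box, and check which side of the box is the front.

```bash
python3 - <<'E'
from h import *
t=cv2.imread("pics/top1.png");s=cv2.imread("pics/scene1.png")
a=cv2.resize(t[140:260,270:370],(400,480),interpolation=cv2.INTER_CUBIC);b=cv2.resize(s[180:285,215:300],(390,480),interpolation=cv2.INTER_CUBIC)
cv2.imwrite("pics/box.png",np.hstack([a,b]))
p,W=cloud("top")
print("table z",np.nanmedian(W[280:300,200:260,2]), np.nanmedian(W[150:250,225:270,2]))
# box lid
v,u=np.mgrid[:420,:560]
for n in("top","scene"):
    p,W=cloud(n); z=W[...,2]
    m=(z>.082)&(z<.1)&(W[...,0]>.25)&(W[...,0]<.65)&(abs(W[...,1]+.09)<.16)
    m=cv2.morphologyEx(m.astype(np.uint8),cv2.MORPH_OPEN,np.ones((3,3)))
    k,l,st,c=cv2.connectedComponentsWithStats(m); j=1+np.argmax(st[1:,4]); m=l==j
    print(n,"lid z",np.median(z[m]),cv2.minAreaRect((W[m][:,:2]*1000).astype(np.float32)))
    # knife: region by height
    m=(z>.004)&(z<.03)&(W[...,0]>.3)&(W[...,0]<.6)&(W[...,1]>.1)&(W[...,1]<.45)
    k,l,st,c=cv2.connectedComponentsWithStats(m.astype(np.uint8),connectivity=8)
    for j in range(1,k):
        if st[j,4]>25:
            q=W[l==j]; print(n,st[j,4],c[j].round(),"med col",np.median(p[l==j],0),np.round(cv2.minAreaRect((q[:,:2]*1000).astype(np.float32))[0]),np.round(cv2.minAreaRect((q[:,:2]*1000).astype(np.float32))[1:][0]),cv2.minAreaRect((q[:,:2]*1000).astype(np.float32))[2],np.median(q[:,2]))
E
```

```text
table z 0.0005416748305870911 0.0012140644589986316
top lid z 0.09094898027600706 ((541.31591796875, -95.80024719238281), (143.13626098632812, 200.20008850097656), 82.0538558959961)
top 584 [177. 206.] med col [ 94. 132. 142.] [525. 267.] [ 32. 232.] 16.04667854309082 0.015323225526689521
top 374 [130. 268.] med col [122. 139.  64.] [352. 385.] [149.  30.] 44.10865020751953 0.011813674492577642
scene lid z 0.08949539435905918 ((544.0601806640625, -95.9062728881836), (142.33302307128906, 205.06153869628906), 82.27069091796875)
scene 247 [397. 166.] med col [124. 142.  30.] [352. 382.] [150.  31.] 39.061492919921875 0.011490049323343632
scene 464 [378. 216.] med col [ 89. 136. 144.] [525. 259.] [ 23. 225.] 17.00556182861328 0.012706186575461298
```

View pics/box.png

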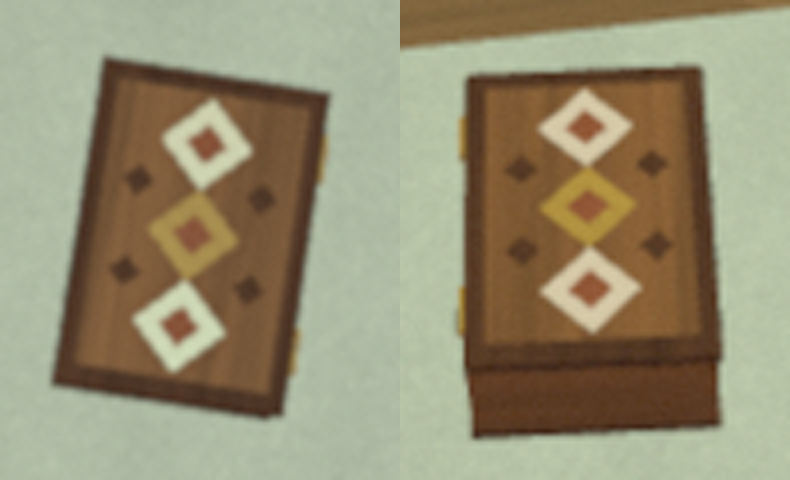

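The hinge knuckles are on the −y side (right edge of the top view), so the notch faces +y, towards the knife. I'll turn the tool to the knife's heading and move above its handle.

Emit:
arm_command:
  moves: [1,0,0,0,0,0,0.1737,1,0,0,0,0,0,0.1737,1,0,0,0,0,0,0.1737,1,0,0,0,0,0,0.1737,1,0,0,0,0,0,0.1737,1,0,0,0,0,0,0.1737]

```text
clock: 1.75
tcp_pos: [0.1422, 0.5572, 0.2313]
orientation: [0.0, 0.604, 0.797, 0.0]
wrist_force: [-0.4, 0.1, 0.9]
finger_gap: 0.0856
grip_force: 0.0
```

Emit:
arm_command:
  moves: [1,-40,32,0,0,0,0,1,-40,32,0,0,0,0,1,-46,37,0,0,0,0,1,-46,37,0,0,0,0,1,-46,37,0,0,0,0,1,-46,37,0,0,0,0,1,-46,37,0,0,0,0,1,-46,37,0,0,0,0]

```text
clock: 2.75
tcp_pos: [0.5166, 0.2924, 0.2315]
orientation: [0.0, 0.602, 0.798, 0.0]
wrist_force: [0.3, 0.8, 0.5]
finger_gap: 0.0853
grip_force: 0.0
```

Emit:
arm_command:
  moves: [1,0,0,0,0,0,0,1,0,0,0,0,0,0]

```text
clock: 3.0
tcp_pos: [0.5149, 0.2934, 0.231]
orientation: [-0.0, 0.602, 0.798, -0.0]
wrist_force: [0.0, 0.4, 0.2]
finger_gap: 0.0852
grip_force: 0.0
```

```bash
python3 - <<'E'
from h import *
s=get_state();print(s["tcp_pos"],s["joint_pos"],quat(s["orientation"]).as_matrix().round(3));i=camera_info("wrist");print(i)
p,d=shot("wrist","w1.png")
p,W=cloud("wrist");z=W[...,2];print("table",np.nanpercentile(z,[10,30,50]))
m=(z>.006)&(z<.03)
k,l,st,c=cv2.connectedComponentsWithStats(m.astype(np.uint8))
for j in range(1,k):
  if st[j,4]>300:
    q=W[l==j]; print(st[j],np.median(p[l==j],0),cv2.minAreaRect((q[:,:2]*1000).astype(np.float32)),np.median(q[:,2]))
E
```

```text
[0.51488233 0.29341182 0.23103346] [3.82346042e-01 3.48744923e-01 9.55439258e-02 1.31845180e+00
 4.11280809e-04 1.67519814e+00] [[-0.274  0.962 -0.001]
 [ 0.962  0.274  0.   ]
 [ 0.    -0.001 -1.   ]]
{'fovy': 62.447631540604, 'cx': 280.67025300900553, 'cy': 209.9682298934541, 'k1': -0.013064304477434297, 'tool_from_camera': array([[-2.51914451e-04, -9.63477995e-01, -2.67787395e-01,
         6.77504076e-02],
       [ 9.99999889e-01, -1.35980998e-04, -4.51476529e-04,
        -9.68719077e-04],
       [ 3.98573704e-04, -2.67787479e-01,  9.63477923e-01,
        -1.43080712e-01],
       [ 0.00000000e+00,  0.00000000e+00,  0.00000000e+00,
         1.00000000e+00]])}
table [-0.00028026  0.00042475  0.00099593]
[  10    4  206  116 4954] [166. 180.  55.] ((322.2518310546875, 359.6290283203125), (223.9602508544922, 21.683887481689453), 40.07045364379883) 0.014298221860950644
[ 411   53  124  178 4204] [168. 146. 235.] ((701.7996826171875, 381.24591064453125), (21.16352081298828, 225.53868103027344), 55.546878814697266) 0.016058172856919323
[ 268  104   24  199 3415] [119. 165. 187.] ((522.7018432617188, 259.85626220703125), (19.993358612060547, 223.7010040283203), 17.45160675048828) 0.016779793783788022
[361 329  42  54 935] [103. 143. 167.] ((695.1990966796875, 113.7432632446289), (75.90570068359375, 26.93975067138672), 75.75093078613281) 0.012004598255342447
```

View pics/w1.png

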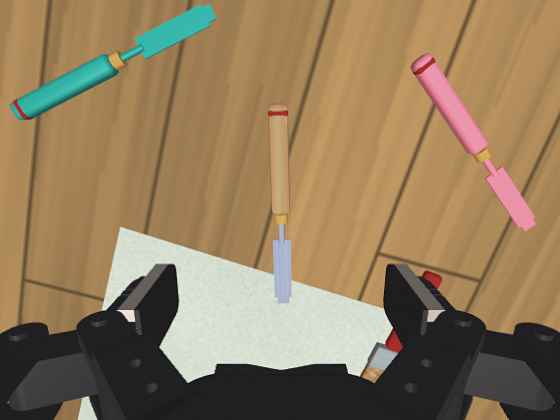

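The wrist view shows the wooden knife centred, with its red end at (279,110) and its tip at (283,300). I'll correct the position and descend.

Emit:
arm_command:
  moves: [1,0,0,0,0,0,-0.027,1,-4.3,-2.4,40,0,0,0,1,0,0,50,0,0,0,1,0,0,50,0,0,0,1,0,0,45,0,0,0,1,0,0,30,0,0,0,1,0,0,8,0,0,0,1,0,0,0,0,0,0]
  newtons: 60

```text
clock: 4.05
tcp_pos: [0.5138, 0.2895, 0.0088]
orientation: [0.0, 0.591, 0.807, 0.0]
wrist_force: [-0.2, -0.7, 0.8]
finger_gap: 0.0855
grip_force: 0.0
```

Emit:
arm_command:
  moves: [1,0,0,4.5,0,0,0,1,0,0,0,0,0,0,-1,0,0,0,0,0,0,-1,0,0,0,0,0,0,-1,0,0,0,0,0,0,-1,0,0,0,0,0,0,-1,0,0,0,0,0,0,-1,0,0,0,0,0,0]
  newtons: 60

```text
clock: 5.05
tcp_pos: [0.5145, 0.2889, 0.0042]
orientation: [0.0, 0.591, 0.807, 0.0]
wrist_force: [-0.5, -1.9, 4.3]
finger_gap: 0.0181
grip_force: 60.1
```

Emit:
arm_command:
  moves: [-1,0,0,0,0,0,0,-1,0,0,-5,0,0,0,-1,0,0,-15,0,0,0,-1,0,0,-30,0,0,0,-1,0,0,-40,0,0,0,-1,0,0,-40,0,0,0,-1,0,0,-20,0,0,0,-1,0,0,0,0,0,0]
  newtons: 100

```text
clock: 6.05
tcp_pos: [0.5153, 0.2893, 0.1564]
orientation: [0.001, 0.591, 0.807, 0.002]
wrist_force: [0.1, 0.6, -0.9]
finger_gap: 0.0171
grip_force: 98.0
```

```bash
python3 - <<'E'
from h import *
s=get_state();print(s["tcp_pos"],s["finger_gap"],s["wrist_force"])
Rm=quat(s["orientation"]).as_matrix();t=s["tcp_pos"]
p,d=shot("wrist","w2.png");p,W=cloud("wrist")
L=(W-t)@Rm*1000   # tool frame mm
m=(L[...,2]<30)&(abs(L[...,1])<30)&(L[...,0]<-40)&(L[...,0]>-160)
q=L[m];print(len(q))
for a in range(-150,-40,10):
    r=q[(q[:,0]>=a)&(q[:,0]<a+10)]
    if len(r): print(a,len(r),np.round([np.median(r[:,1]),r[:,1].min(),r[:,1].max(),np.median(r[:,2])],1))
print(q[:,0].min())
p,d=shot("scene","s2.png")
E
```

```text
[0.51532996 0.28932951 0.1563919 ] 0.017149380132433042 [ 0.09743327  0.57509385 -0.86323764]
156
-50 156 [ -0.9  -8.3   6.1 -11.4]
-48.82589106510759
```

View pics/w2.png

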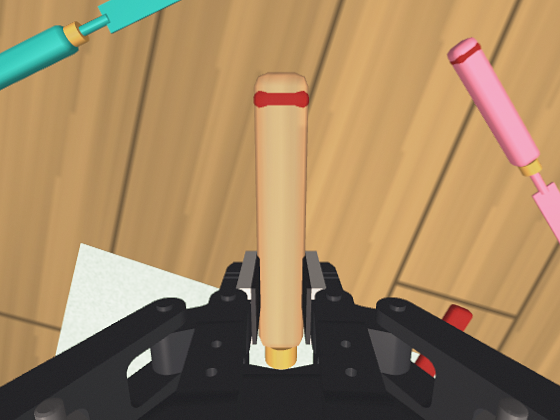

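```bash
python3 - <<'E'
from h import *
s=get_state();Rm=quat(s["orientation"]).as_matrix();t=s["tcp_pos"]
print(Rm.round(4))
p,W=cloud("wrist");L=(W-t)@Rm*1000
m=(L[...,2]<15)&(L[...,2]>-60)&(abs(L[...,1])<13)&(L[...,0]>20)&(L[...,0]<100)
q=L[m];print(len(q))
for a in range(20,100,10):
    r=q[(q[:,0]>=a)&(q[:,0]<a+10)]
    if len(r): c=r[abs(r[:,1]+.5)<4]; print(a,len(r),np.round([np.percentile(r[:,1],[2,98]).mean(),*np.percentile(r[:,1],[2,98]),np.median(c[:,2])],1))
print("rear",q[:,0].max())
for n in("top","scene"):
    if n=="top": shot("top","t2.png")
    p,W=cloud(n);L=(W-t)@Rm*1000
    m=(abs(L[...,2]+7)<35)&(abs(L[...,1])<18)&(L[...,0]<-30)&(L[...,0]>-175)
    q=L[m];print(n,len(q))
    for a in range(-170,-30,10):
        r=q[(q[:,0]>=a)&(q[:,0]<a+10)]
        if len(r): print(a,len(r),np.round([np.median(r[:,1]),r[:,1].min(),r[:,1].max(),np.median(r[:,2])],1))
    print("tip",np.sort(q[:,0])[:3])
E
```

```text
[[-3.011e-01  9.536e-01 -5.000e-04]
 [ 9.536e-01  3.011e-01 -1.000e-04]
 [ 0.000e+00 -5.000e-04 -1.000e+00]]
8525
20 1190 [  0.6  -8.9  10.1 -17.1]
30 1251 [  0.6  -8.8   9.9 -17. ]
40 1334 [  0.6  -8.9  10.1 -17.1]
50 1407 [  0.7  -8.8  10.1 -17.1]
60 1536 [  0.6  -8.9  10.2 -17.2]
70 1562 [  0.7  -8.7  10.2 -17.2]
80 245 [  0.8  -7.1   8.6 -15.2]
rear 82.21072220510003
top 364
-150 2 [ 0.1 -3.7  4.  -8.5]
-140 29 [ -2.3 -10.6   6.9  -6.4]
-130 38 [ -2.5 -11.3   8.1  -6.1]
-120 41 [ -1.6 -12.    8.3  -6.4]
-110 39 [ -1.7 -11.6   8.2  -6.3]
-100 37 [ -1.5 -11.1   7.9  -7.1]
-90 38 [ -1.2 -10.9   8.3  -6.4]
-80 40 [ -1.4 -11.9   8.6  -6.5]
-70 38 [ -2.2 -11.3   8.2  -6.7]
-60 15 [ -2.8 -10.7   1.9  -7.8]
-50 19 [-2.4 -7.9  3.6 -8.4]
-40 28 [ -2.9  -9.1   5.4 -11.5]
tip [-140.85957432 -140.14421187 -139.85608755]
scene 256
-150 9 [ 2.1 -4.8  7.7 -6.2]
-140 24 [ 1.3 -8.1 10.3 -6.1]
-130 26 [  2.4 -10.3  11.8  -6.3]
-120 26 [  2.1 -10.1  12.2  -6.7]
-110 23 [ 1.  -7.7 11.1 -5.8]
-100 25 [ 0.8 -9.6 12.8 -6.2]
-90 25 [ 0.1 -8.1 12.3 -6.4]
-80 24 [ 2.3 -8.1 10.2 -6.3]
-70 20 [ 2.7 -7.9 11.  -7. ]
-60 10 [ 2.  -0.9  5.2 -8.6]
-50 19 [ 3.8 -6.5  7.9 -7.3]
-40 25 [  5.7  -5.8  10.1 -10.7]
tip [-144.64776095 -144.39513049 -144.29055712]
```

Emit:
arm_command:
  moves: [-1,0,0,0,0,0,0.148,-1,0,0,0,0,0,0.148,-1,0,0,0,0,0,0.147,-1,-45,26,0,0,0,0,-1,-50,28,0,0,0,0,-1,-45,26,0,0,0,0,-1,0,0,40,0,0,0,-1,0,0,35,0,0,0]

```text
clock: 7.2
tcp_pos: [0.5735, 0.1379, 0.0763]
orientation: [-0.001, 0.755, 0.656, -0.001]
wrist_force: [-0.4, 0.9, -0.7]
finger_gap: 0.0173
grip_force: 98.0
```

Emit:
arm_command:
  moves: [-1,0,0,12,0,0,0,-1,0,0,0,0,0,0,-1,0,0,0,0,0,0]

```text
clock: 7.58
tcp_pos: [0.5751, 0.1396, 0.068]
orientation: [0.001, 0.754, 0.657, 0.001]
wrist_force: [-0.7, -0.4, -1.0]
finger_gap: 0.0173
grip_force: 98.0
```

```bash
cat > meas.py <<'E'
from h import *
import sys
s=get_state();Rm=quat(s["orientation"]).as_matrix();t=s["tcp_pos"]
print(s["clock"],t,Rm[:,0].round(4),s["wrist_force"].round(1),s["joint_pos"].round(2))
for n in("top","scene"):
    shot(n,n+sys.argv[1]+".png"); p,W=cloud(n);L=(W-t)@Rm*1000;z=W[...,2]
    m=(abs(L[...,2]+6)<12)&(abs(L[...,1])<18)&(L[...,0]<-70)&(L[...,0]>-149)
    q=L[m]; w=W[m]
    if len(q): print(n,"blade",len(q),"tip",np.percentile(q[:,0],[1,3]).round(1),"y",np.median(q[:,1]).round(1),"z",np.median(w[:,2])*1000, "slope", np.polyfit(q[:,0],q[:,2],1).round(3))
    m=(z>.082)&(z<.1)&(W[...,0]>.4)&(W[...,0]<.68)&(abs(W[...,1]+.1)<.11)
    m=m&(cv2.morphologyEx(m.astype(np.uint8),cv2.MORPH_OPEN,np.ones((9,9)))>0)
    print(n,"lid z",np.median(z[m])*1000,cv2.minAreaRect((W[m][:,:2]*1000).astype(np.float32)))
E
python3 meas.py 3
```

```text
7.575 [0.57509434 0.13958515 0.06799215] [1.363e-01 9.907e-01 5.000e-04] [-0.7 -0.4 -1. ] [ 0.1   0.44 -0.18  0.95  0.    1.81]
top blade 227 tip [-140.6 -138.8] y -0.2 z 74.40703824028772 slope [ 0.    -6.299]
top lid z 90.97974237561479 ((541.4630126953125, -94.6331558227539), (140.94313049316406, 200.49903869628906), 82.32829284667969)
scene blade 175 tip [-140.4 -138.6] y 1.7 z 73.2071024097416 slope [-0.009 -6.108]
scene lid z 89.47611120165611 ((542.8167724609375, -95.8843994140625), (142.61758422851562, 206.28106689453125), 82.23063659667969)
```

The blade's centre is at z≈72.5 mm relative to the lid, so I raise it 1.5 mm and insert slowly.

Emit:
arm_command:
  moves: [-1,0,0,-1.5,0,0,0,-1,-8,0,0,0,0,0,-1,-10,0,0,0,0,0,-1,-8,0,0,0,0,0,-1,-4,0,0,0,0,0,-1,0,0,0,0,0,0]

```text
clock: 8.43
tcp_pos: [0.5701, 0.109, 0.0683]
orientation: [-0.0, 0.754, 0.657, 0.0]
wrist_force: [-0.5, -0.9, -1.3]
finger_gap: 0.0175
grip_force: 98.0
```

Emit:
arm_command:
  moves: [-1,-5,0,0,0,0,0,-1,-6,0,0,0,0,0,-1,-6,0,0,0,0,0,-1,-6,0,0,0,0,0,-1,-6,0,0,0,0,0,-1,-4,0,0,0,0,0,-1,-2,0,0,0,0,0,-1,0,0,0,0,0,0]

```text
clock: 9.43
tcp_pos: [0.5653, 0.0747, 0.0683]
orientation: [-0.0, 0.754, 0.657, 0.0]
wrist_force: [-0.6, -0.0, -1.0]
finger_gap: 0.017
grip_force: 98.0
```

```bash
python3 meas.py 4; python3 - <<'E'
from h import *
a=cv2.imread("pics/top4.png")[130:260,230:370];b=cv2.imread("pics/scene4.png")[170:290,220:370]
cv2.imwrite("pics/c4.png",np.hstack([cv2.resize(a,(390,362)),cv2.resize(b,(400,362))]))
E
```

```text
9.425 [0.56532215 0.07472294 0.06830612] [1.370e-01 9.906e-01 2.000e-04] [-0.6 -0.  -1. ] [-0.01  0.4  -0.24  0.93  0.    1.7 ]
top blade 108 tip [-131.5 -108.2] y -0.0 z 74.66246800630915 slope [0.138 5.158]
top lid z 91.03072257775224 ((541.3929443359375, -94.91511535644531), (141.53070068359375, 200.42010498046875), 82.33019256591797)
scene blade 86 tip [-140.2 -138.5] y 0.2 z 73.63159819761034 slope [ 0.216 12.799]
scene lid z 89.46211837731288 ((544.319580078125, -95.75434112548828), (142.31216430664062, 204.16184997558594), 81.81343841552734)
```

View pics/c4.png

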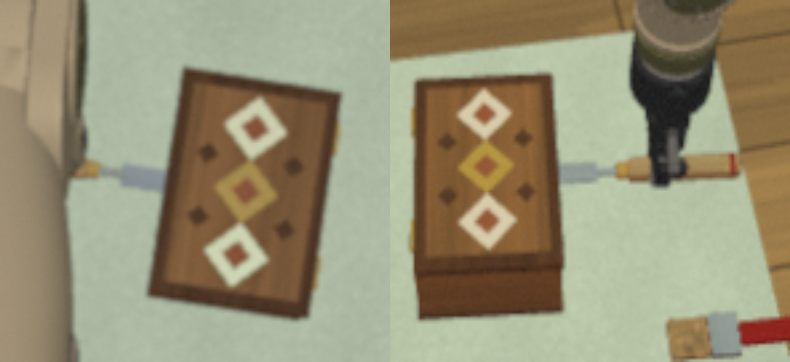

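The blade is in the notch, centred, with no contact force. Raising gently along the arc about the hinge.

Emit:
arm_command:
  moves: [-1,0,0,-2,0,0,0,-1,0,0,-2,0,0,0,-1,0,0,-2,0,0,0,-1,0,0,-2,0,0,0,-1,-0.2,0,-2,0,0,0,-1,-0.2,0,-3,0,0,0,-1,-0.3,0,-3,0,0,0,-1,0,0,0,0,0,0]

```text
clock: 10.52
tcp_pos: [0.5653, 0.0742, 0.0846]
orientation: [-0.0, 0.754, 0.657, 0.0]
wrist_force: [0.7, 1.7, -2.2]
finger_gap: 0.0173
grip_force: 97.9
```

Emit:
arm_command:
  moves: [-1,-0.4,0,-4,0,0,0,-1,-0.6,0,-4,0,0,0,-1,-0.8,0,-4,0,0,0,-1,-1,0,-4,0,0,0,-1,-1.2,0,-4,0,0,0,-1,-1.4,0,-4,0,0,0,-1,-1.5,0,-4,0,0,0,-1,0,0,0,0,0,0]

```text
clock: 11.52
tcp_pos: [0.5645, 0.0671, 0.1127]
orientation: [0.0, 0.754, 0.657, 0.0]
wrist_force: [-0.2, 1.7, -1.8]
finger_gap: 0.0174
grip_force: 98.0
```

```bash
cat > lid.py <<'E'
from h import *
import sys
s=get_state();t=s["tcp_pos"];print(s["clock"],t.round(4),s["wrist_force"].round(2),s["ft_torque"].round(3),s["finger_gap"])
a=np.radians(-97.85);ax=np.array([np.cos(a),np.sin(a),0]);ay=np.array([-ax[1],ax[0],0]);C=np.array([.5427,-.0958,0])
for n in("top","scene"):
    shot(n,n+sys.argv[1]+".png");p,W=cloud(n);D=W-C;B=np.dstack([D@ax,D@ay,W[...,2]])*1000
    m=(B[...,0]>-60)&(B[...,0]<62)&(abs(B[...,1])<80)&(B[...,2]>84)&(B[...,2]<230)
    q=B[m]; c=np.polyfit(q[:,0],q[:,2],1)
    r=abs(q[:,2]-np.polyval(c,q[:,0]))
    q=q[r<6]; c,res,*_=np.polyfit(q[:,0],q[:,2],1,full=True)
    print(n,len(q),"angle",np.degrees(np.arctan(-c[0])).round(2),"rms",np.sqrt(res/len(q)))
print("knife top in wrist:")
Rm=quat(s["orientation"]).as_matrix();shot("wrist");p,W=cloud("wrist");L=(W-t)@Rm*1000
m=(L[...,2]<15)&(L[...,2]>-60)&(abs(L[...,1])<4)&(L[...,0]>20)&(L[...,0]<78);print(np.polyfit(L[m][:,0],L[m][:,2],1).round(3))
E
python3 lid.py 5
```

```text
11.525 [0.5645 0.0671 0.1127] [-0.16  1.72 -1.77] [ 0.494 -0.022  0.027] 0.01736620611747229
top 3339 angle 22.1 rms [1.82439149]
scene 2382 angle 21.36 rms [1.97299471]
knife top in wrist:
[-9.00e-03 -1.36e+01]
```

```bash
python3 - <<'E'
from h import *
s=get_state();Rm=quat(s["orientation"]).as_matrix();t=s["tcp_pos"]
shot("wrist","w6.png");p,W=cloud("wrist");L=(W-t)@Rm*1000
q=L[(L[...,2]<15)&(L[...,2]>-60)&(abs(L[...,1])<13)&(L[...,0]>10)&(L[...,0]<100)]
for a in range(10,100,10):
    r=q[(q[:,0]>=a)&(q[:,0]<a+10)]
    if len(r): c=r[abs(r[:,1]+.5)<4]; print(a,len(r),np.round([*np.percentile(r[:,1],[2,98]),*np.percentile(c[:,2],[10,50,90])],1))
print(q[:,0].max())
E
```

```text
10 2538 [-12.7  12.8 -15.  -14.3 -13.5]
20 1195 [-10.5   8.5 -15.1 -14.4 -13.6]
30 1260 [-10.4   8.5 -15.1 -14.4 -13.6]
40 1339 [-10.5   8.5 -15.2 -14.4 -13.6]
50 1440 [-10.4   8.6 -15.2 -14.5 -13.6]
60 1511 [-10.5   8.5 -15.4 -14.6 -13.8]
70 1591 [-10.3   8.5 -15.6 -14.6 -13.5]
80 188 [ -8.1   6.5 -13.6 -11.9  -9.7]
82.03856738216766
```

The knife is steady in the grip and the lid is at about 22°. Continuing to 40°.

Emit:
arm_command:
  moves: [-1,-1.6,0,-4,0,0,0,-1,-1.8,0,-4,0,0,0,-1,-2.1,0,-4,0,0,0,-1,-2.3,0,-4,0,0,0,-1,-2.5,0,-3.8,0,0,0,-1,-2.8,0,-3.6,0,0,0,-1,-3,0,-3.4,0,0,0,-1,0,0,0,0,0,0]

```text
clock: 12.72
tcp_pos: [0.5622, 0.0511, 0.1395]
orientation: [0.0, 0.754, 0.657, 0.0]
wrist_force: [-0.2, 0.6, -0.2]
finger_gap: 0.017
grip_force: 98.0
```

Emit:
arm_command:
  moves: [-1,0,0,0,0,0,0,-1,0,0,0,0,0,0]

```text
clock: 12.98
tcp_pos: [0.5621, 0.0514, 0.139]
orientation: [-0.0, 0.754, 0.657, 0.0]
wrist_force: [-0.2, 0.5, -1.8]
finger_gap: 0.0175
grip_force: 98.0
```

```bash
python3 lid.py 7; python3 - <<'E'
from h import *
a=cv2.imread("pics/top7.png")[100:300,190:430];b=cv2.imread("pics/scene7.png")[150:330,150:400]
cv2.imwrite("pics/c7.png",np.hstack([cv2.resize(a,(400,333)),cv2.resize(b,(400,333))]))
E
```

```text
12.975 [0.5621 0.0514 0.139 ] [-0.17  0.54 -1.77] [ 0.292  0.004 -0.048] 0.017544188131296316
top 2505 angle 38.89 rms [2.23401399]
scene 1840 angle 38.41 rms [2.12702782]
knife top in wrist:
[-7.0000e-03 -1.4099e+01]
```

View pics/c7.png

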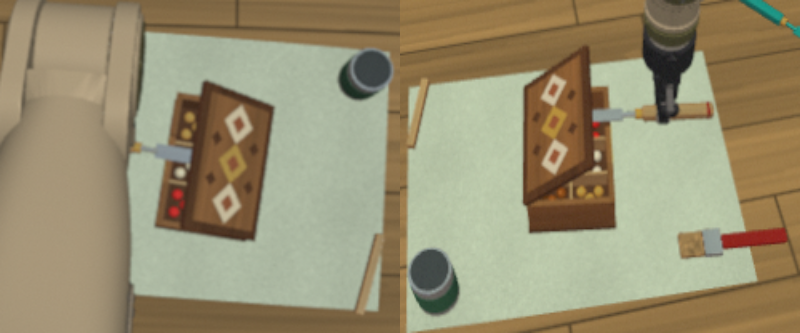

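The crops show the lid standing open on the blade at about 39°, with the brush, tin and stick where they were. Nothing further needed, so I hand in.

```bash
python3 -c "
from workcell import *
print(hand_in())"
```

```text
the job is handed in; nothing more can be done
None
```

The lid is resting on the palette knife's blade at about 39° (the cameras read 38.4–38.9°), with the knife still gripped; the gripper never touched the lid, nothing else was disturbed, and the job is handed in.

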